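Rock a tilt gauge on a stud until its plumb pointer settles on the mark

ROBOT

A 6-joint arm with a two-finger parallel gripper is mounted at the origin on a cart in front of the work surface, level with it; the furniture and walls round the work are solid. World frame = base frame: x ahead of the robot, y to its left, z up, the work surface at z = 0. Lengths are in mm, angles in rad, forces in N, time in s.
With the tool pointing down it reaches from about 325 to 900 mm from the base axis. Payload 6.1 kg.
Tool frame: the origin (TCP) lies on the centre line of the jaws, within the pads' length; the fingertips stand 11 mm ahead of it and the grasp point (between the pads) lies 8 mm behind it; z points along the fingers, y is the line along which they close (so a half turn about z gives the same grasp; the last joint's range is limited). The gripper opens to 85 mm and grips with 20 to 120 N. Pads are 22 mm wide; open, the fingers measure 114 mm over their backs; the gripper's body (76 mm by 85 mm) begins 54 mm behind the grasp point. The pads swing forward as they close: fully open they stand 13 mm farther back than shut.
Start: joints at [1.004, 0.22, 1.526, -0, 1.395, -0.126], TCP at [266.662, 565.25, 242.3] pointing down, gripper open.
Joint ranges: [-2.98, 2.98], [-0.91, 2.08], [0.09, 2.57], [-1.24, 4.39], [0.2, 2.65], [-2.68, 2.68]. Speed limits (rad/s): [2.57, 2.57, 3.01, 3.14, 3.14, 3.14].

INTERFACE

Orientations are given as [roll, pitch, yaw] about the fixed x, y, z axes, in that order (R = Rz(yaw) Ry(pitch) Rx(roll)).
In Python, from workcell import robot gives the robot as it stands.
- The arm moves only by the tool nudge_tcp, called after "Emit:" as name([rows], argument=value, ...), one row to a line, values as JSON. Schema: {"type":"object","properties":{"deltas":{"type":"array","items":{"type":"object","properties":{"rotvec":{"type":"array","items":{"type":"number"},"minItems":3,"maxItems":3},"xyz":{"type":"array","items":{"type":"number"},"minItems":3,"maxItems":3},"aperture":{"type":"number"}},"additionalProperties":false,"required":["aperture"]},"minItems":1,"maxItems":8},"squeeze":{"type":"number"},"only":{"type":"string"},"quiet":{"type":"boolean"},"lines":{"type":"string"}},"required":["deltas"],"additionalProperties":false}. deltas is a list of rows, 1 to 8 of them, each an object with the fields rotvec (a list: a rotation vector rx, ry, rz in a scale on which 1.0 is 180 degrees), xyz (a list: dx, dy, dz in normalised numbers (1 is 1 m)), aperture (the opening from 0.0 (shut) to 1.0 (fully open)); a field left out counts as zero (the opening has to be given); each row shifts and turns the commanded pose from where the row before left it, along the tool's axes as they then stand; what a row does not reach is not made up. A row lasts 1/12 s, in which the tool goes at most 41.7 mm and 0.125 rad, less where a joint would pass 70% of its speed; a pose out of reach is approached as far as the arm can. The fingers move at their own pace and stop on an object; squeeze is the grip in N (left out, the last holds). Time passes only in rows, so rows that do not move let the fingers close. The tool returns the time, the measured TCP pose, the force, the opening and the grip force at its end. only (a regular expression) keeps the lines of the reply that match it, lines (a string "A,B") keeps lines A to B, and quiet returns only ok. A shift or turn number past 1, either way, is cut back to 1. Input that does not fit is refused with a message, and nothing moves.
- robot.get_obs(): the state, without advancing time (a new reading comes with each control period).
- robot.read_camera(name): name is "scene" or "side" or "wrist"; returns the picture (384x512x3 uint8, red, green, blue); there is no depth.
- robot.camera_model(name): a dict with "K" (3x3 intrinsics, pixels), "rvec" (rotation vector, rad) and "tvec" (3), from world to camera coordinates, as OpenCV has them; the wrist camera has in their place "hand_eye" (4x4, takes a point from camera to tool coordinates, whose origin is the TCP and whose axes are the flange's). Camera axes: x right, y down, z forward; pixel columns grow to the right and rows downward; lengths in mm; the calibration is good to about 2 mm. A picture is of the moment at which its call begins: read the wrist's pose just before it. camera_model takes no time and is no camera call.
- robot.sign_off(): hands the job in; it is judged then, once.
The state is a dict: "time_s": time; "joints": joint angles; "joint_velocities": joint speeds; "tau": joint torques, N m; "tool_pos": TCP position; "ee_rot": TCP orientation; "contact_force": force on the tool from outside, world axes, zero at the start; "moment": the same for the moment, N m; "width": opening from 0.0 (shut) to 1.0 (fully open); "grasp_force": force on a finger pad.
Only numpy, scipy, OpenCV 4.12 (cv2) and the standard library are available. Lean on these libraries where they do the work, as an engineer would, in place of code of your own. Each camera call takes 0.05 s, during which the arm holds its last target. There are 200 camera calls.

TASK

Check the tilt gauge: draw it upward out of its slotted holder by its top edge, and stand the middle of its bottom edge across the round-topped steel stud of the blue check block, face upright. Rock it sideways on the stud until the swinging red pointer settles pointing at the middle of the green mark on the dial, then keep holding it there, resting on the stud without bearing down hard, so that the reading can be taken: the job finishes with the gauge still in the gripper. Leave the other things on the bench undisturbed.

Things in the scene. Friction and masses are not known exactly. Their poses are not given: they have to be found in the camera images.
- gauge: loose tilt gauge: flat dark panel, 10 mm thick (its x), 120 wide (y), 150 high (z), 0.2 kg. Origin: middle of its flat bottom edge, 12 mm above the bench as it stands in the holder. White dial, pointer and mark on the face towards its -x (the robot at yaw 0). Grip the plain uppermost 30 mm across the thickness. Pointer pivot 110 mm above the origin
- pointer (a joint): angle (rad) of the red plumb pointer on the gauge: swings freely, always hangs down, settles in about a second. 0: towards the bottom edge's middle; positive: tip towards the gauge's +y (left as seen from the robot). Leaning the gauge's top towards its own +y by an angle makes it read that angle
- pointer_tip (a point): tip of the red pointer, 68 mm from the pivot; its z runs along the pointer
- mark (a joint): angle (rad) of the green mark on the dial, measured as the pointer's: it is set between 0.12 and 0.38 and does not move on the gauge
- mark_mid (a point): middle of the green mark, a tab 10 mm wide and 16 mm long, 83 mm from the pivot; its z runs along the radius through the pivot
- holder: grey slotted holder, fixed: base plate 80 x 160 x 12 mm with a post at each end of its y, tops 73 mm above the bench; each post has an upright slot 15 mm wide (x), open at the top, that takes about 8 mm of the gauge's side edge. Origin: centre of its underside
- check_block: check block, fixed to the bench: blue plate 80 x 90 x 14 mm with a steel round bar (the stud) lying along its x on a web: bar 20 mm in diameter, 50 mm long, axis 40 mm above the bench. Origin: centre of its underside
- stud_top (a point): middle of the stud's top line, 50 mm above the bench; axes as the check block's
- petri_1: bystander: petri dish, 58 mm wide, 14 mm high, loose; origin under its centre
- timer: bystander: bench timer, 64 x 68 x 21 mm, loose; origin under its centre
- cover_glass_1: bystander: small white box with a blue-striped lid, 34 x 40 x 15 mm, loose; origin under its centre
- stain_bottle: bystander: dropper bottle with red cap, 23 mm wide, 74 mm high, loose; origin under its centre
- objective_case: bystander: round black case with yellow cap, 39 mm wide, 48 mm high, loose; origin under its centre

How it is judged:
By the outcome, as a careful person would: the job done as asked, in the order asked, and still so for the second after the job is handed in, while the arm keeps its last pose, push and grip.
It also fails if it takes over 48 s, if anything falls off the work surface, if the arm or the gripper's body presses on something with over 40 N, if the wrist force passes 120 N, or if a joint passes its speed limit or range.

## Working session

There is one attempt and no reset: what is moved stays moved. The work goes in short steps, Python scripts to look and compute and a tool call to move; the robot and the scene stay as the last step left them, time stands still between calls to the robot, and variables do not carry over. Pictures are saved under pics/ and viewed, at most 10 in all, crops included, and the job is handed in when it is done.

```bash
ls; mkdir -p pics; python3 - <<'E'
from workcell import robot
import cv2
for n in("scene","side"):
    cv2.imwrite(f"pics/{n}0.png",robot.read_camera(n)[:,:,::-1]); print(n,robot.camera_model(n))
print(robot.camera_model("wrist")); o=robot.get_obs(); print(o)
E
```

```text
pics
workcell.py
scene {'K': array([[391.28025981,   0.        , 258.91701531],
       [  0.        , 391.28025981, 194.47072152],
       [  0.        ,   0.        ,   1.        ]]), 'rvec': array([ 1.95552598, -0.43085797,  0.25593354]), 'tvec': array([-419.38709629,  233.63578667,  883.66419621])}
side {'K': array([[399.89714129,   0.        , 260.36613388],
       [  0.        , 399.89714129, 186.5422249 ],
       [  0.        ,   0.        ,   1.        ]]), 'rvec': array([ 0.34349645, -2.72688177,  1.27379602]), 'tvec': array([ 523.81230175,   89.47201844, 1223.67720765])}
{'K': array([[327.6918961 ,   0.        , 256.29074201],
       [  0.        , 327.6918961 , 192.77819513],
       [  0.        ,   0.        ,   1.        ]]), 'hand_eye': array([[ 1.09052945e-04, -9.49842403e-01, -3.12728953e-01,
         8.00155310e+01],
       [ 9.99999873e-01,  2.57745580e-04, -4.34129136e-04,
        -6.72530936e-01],
       [ 4.92958767e-04, -3.12728866e-01,  9.49842310e-01,
        -1.32240784e+02],
       [ 0.00000000e+00,  0.00000000e+00,  0.00000000e+00,
         1.00000000e+00]])}
{'time_s': 0.1, 'joints': array([ 1.00392259e+00,  2.21187553e-01,  1.52746110e+00,  1.62206437e-05,
        1.39471646e+00, -1.26055585e-01]), 'joint_velocities': array([-0.00101541, -0.00084679, -0.00302017,  0.00018164,  0.00083939,
       -0.0010916 ]), 'tau': array([ 2.43976836e-03, -4.98244143e+01, -3.90546227e+01, -9.37611162e-05,
        5.72283694e-03, -1.78504951e-05]), 'tool_pos': array([266.36955304, 564.82622725, 241.30251209]), 'ee_rot': array([-3.13983626e+00, -2.38675296e-04,  2.70077144e+00]), 'contact_force': array([ 0.81972665, -0.56321652, -0.37463373]), 'moment': array([ 0.00430069, -0.02279292, -0.01362592]), 'grasp_force': 0.0, 'width': 0.9999713503929685}
```

View pics/scene0.png

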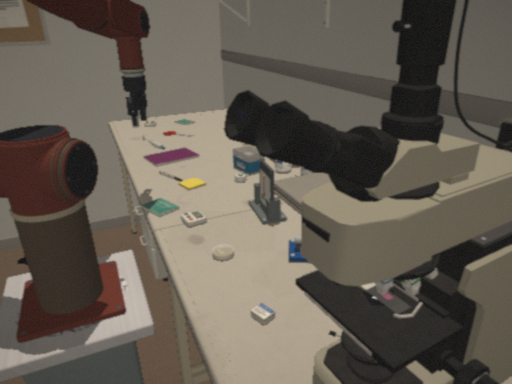

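View pics/side0.png

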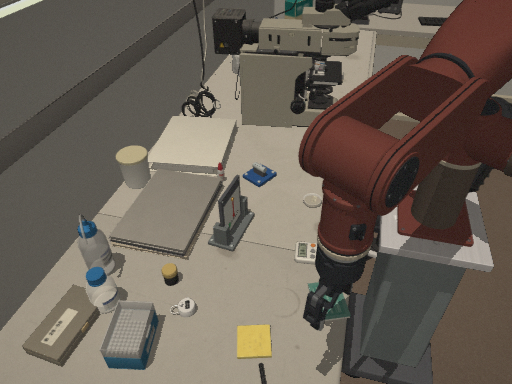

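Scene: holder with gauge near (267,205), check block (blue) at (297,250), partly hidden by the microscope. Side: gauge around (232,208), block at (260,174), and the bystanders beside them. I'll enlarge both.

```bash
cat > h.py <<'E'
import numpy as np, cv2
from scipy.spatial.transform import Rotation as Ro
from workcell import robot
def cam(n,obs=None):
    m=robot.camera_model(n)
    if n!="wrist":
        R=cv2.Rodrigues(m["rvec"])[0]; return m["K"],R,np.array(m["tvec"])
    o=obs; T=np.eye(4); T[:3,:3]=Ro.from_euler("xyz",o["ee_rot"]).as_matrix(); T[:3,3]=o["tool_pos"]
    W=np.linalg.inv(T@m["hand_eye"]); return m["K"],W[:3,:3],W[:3,3]
def ray(c,uv):
    K,R,t=c; d=R.T@np.linalg.solve(K,[uv[0],uv[1],1.]); return -R.T@t,d/np.linalg.norm(d)
def plane(c,uv,z):
    o,d=ray(c,uv); return o+d*(z-o[2])/d[2]
def proj(c,p):
    K,R,t=c; q=K@(R@np.array(p,float)+t); return q[:2]/q[2]
def tri(rs):
    A=sum(np.eye(3)-np.outer(d,d) for o,d in rs); b=sum((np.eye(3)-np.outer(d,d))@o for o,d in rs)
    p=np.linalg.solve(A,b); return p,[np.linalg.norm(np.cross(p-o,d)) for o,d in rs]
E
python3 - <<'E'
from h import *
S=cam("scene");D=cam("side")
print("cams",ray(S,(0,0))[0],ray(D,(0,0))[0])
print("gauge rough",plane(D,(225,235),0),plane(S,(267,215),0))
print("block rough",plane(D,(260,176),14),plane(S,(294,258),14))
a=cv2.imread("pics/side0.png")[150:255,200:290]; b=cv2.imread("pics/scene0.png")[150:270,240:320]
a=cv2.resize(a,None,fx=4.8,fy=4.8,interpolation=2); b=cv2.resize(b,None,fx=4.2,fy=4.2,interpolation=2)
c=np.zeros((504,768,3),np.uint8); c[:a.shape[0],:a.shape[1]]=a; c[:b.shape[0],432:432+b.shape[1]]=b
cv2.imwrite("pics/crop1.png",c)
E
```

```text
cams [  99.35331533 -823.54285498  568.5417432 ] [281.27331789 983.55787064 856.31169197]
gauge rough [5.87818034e+02 2.31377576e+02 1.13686838e-13] [567.91672994 177.17811562   0.        ]
block rough [553.89848191 -44.82935748  14.        ] [516.12821545 -92.37044376  14.        ]
```

View pics/crop1.png

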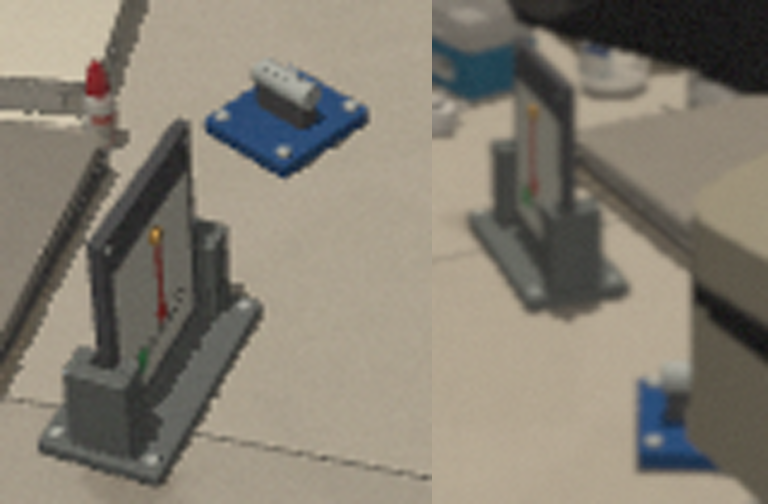

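The crop shows the gauge seated in the yawed holder, with the top edge clear. Side top corners are at crop (93,243) and (187,122). The blue plate corners are at (206,122), (285,170) and (368,110), and the stud ends at (252,68) and (318,95).

```bash
python3 - <<'E'
from h import *
S=cam("scene");D=cam("side")
s=lambda x,y:(200+x/4.8,150+y/4.8)
c=lambda x,y:(240+(x-432)/4.2,150+y/4.2)
print(tri([ray(D,s(187,122)),ray(S,c(572,72))]));print(tri([ray(D,s(95,243)),ray(S,c(517,35))]))
for p in[(187,122),(93,243),(107,250)]: print("top",plane(D,s(*p),162))
for p in[(206,122),(285,170),(368,110)]: print("plate",plane(D,s(*p),14))
for p in[(258,62),(316,88)]: print("stud",plane(D,s(*p),50))
for p in[(42,443),(162,475),(262,300)]: print("hold",plane(D,s(*p),12))
print("bottle",plane(D,s(100,145),0))
o=robot.get_obs();print(Ro.from_euler("xyz",o["ee_rot"]).as_matrix())
E
```

```text
(array([569.3835054 , 147.22065407, 166.53487569]), [np.float64(7.082789745630394), np.float64(7.082789745630471)])
(array([583.20459073, 259.21448432, 160.96349608]), [np.float64(1.1835528610689232), np.float64(1.183552861068695)])
top [563.85670141 147.67682749 162.        ]
top [582.5547201  261.41725885 162.        ]
top [573.375493   264.93270068 162.        ]
plate [611.03326614 -33.77837693  14.        ]
plate [543.33371477   4.05521675  14.        ]
plate [502.8280714  -75.17639242  14.        ]
stud [580.68626495 -64.7473815   50.        ]
stud [533.74975046 -45.34099431  50.        ]
hold [619.17725407 279.88128763  12.        ]
hold [543.25356708 286.16910003  12.        ]
hold [525.45663282 130.62080842  12.        ]
bottle [ 6.82070831e+02 -7.07398099e+00 -1.13686838e-13]
[[-9.04401545e-01  4.26681279e-01 -9.65278087e-04]
 [ 4.26682304e-01  9.04400355e-01 -1.48664256e-03]
 [ 2.38675294e-04 -1.75638891e-03 -9.99998429e-01]]
```

The rows are not in the units I measure in: shifts go in shares of 1 m and turns go in shares of 180 degrees. I convert before sending: -12 mm / 1000 = -0.012, 0.124 rad / 3.1416 = 0.0395.

Emit:
nudge_tcp([
  {"rotvec":[0, 0, 0.0395], "xyz":[0, 0, -0.012], "aperture":1},
  {"rotvec":[0, 0, 0.0395], "xyz":[0, 0, -0.012], "aperture":1},
  {"rotvec":[0, 0, 0.0395], "xyz":[0, 0, -0.012], "aperture":1},
  {"rotvec":[0, 0, 0.0395], "xyz":[0, 0, -0.012], "aperture":1},
  {"rotvec":[0, 0, 0.0395], "xyz":[0, 0, -0.012], "aperture":1},
  {"rotvec":[0, 0, 0.0395], "aperture":1},
  {"rotvec":[0, 0, 0.0395], "aperture":1},
  {"rotvec":[0, 0, 0.0395], "aperture":1},
])

```text
time_s: 0.77
tool_pos: [266.6, 565.1, 302.1]
ee_rot: [-3.141, 0.0, 1.703]
contact_force: [0.4, -0.4, -0.4]
width: 1.001
grasp_force: 0.0
```

Emit:
nudge_tcp([
  {"rotvec":[0, 0, 0.0395], "aperture":1},
  {"rotvec":[0, 0, 0.0395], "aperture":1},
  {"aperture":1},
])

```text
time_s: 1.02
tool_pos: [266.5, 565.0, 301.7]
ee_rot: [-3.141, 0.001, 1.456]
contact_force: [-0.2, -0.6, -0.5]
width: 0.999
grasp_force: 0.0
```

```bash
cat >> h.py <<'E'
def togo(p,rpy=None):
    o=robot.get_obs(); R=Ro.from_euler("xyz",o["ee_rot"]).as_matrix()
    print("tool",o["tool_pos"].round(1),"rpy",o["ee_rot"].round(3),"t",o["time_s"],"move in tool axes",(R.T@(np.array(p)-o["tool_pos"])).round(1))
    if rpy is not None: print("rotvec",Ro.from_matrix(R.T@Ro.from_euler("xyz",rpy).as_matrix()).as_rotvec().round(3))
E
python3 -c "
from h import *
togo((572,205,300))"
```

```text
tool [266.5 565.  301.7] rpy [-3.141e+00  1.000e-03  1.456e+00] t 1.0167 move in tool axes [-322.8  344.6    1.8]
```

In the tool's units: 21.5 mm / 1000 = 0.0215, -20 mm / 1000 = -0.02.

Emit:
nudge_tcp([
  {"xyz":[-0.02, 0.0215, 0], "aperture":1},
  {"xyz":[-0.02, 0.0215, 0], "aperture":1},
  {"xyz":[-0.02, 0.0215, 0], "aperture":1},
  {"xyz":[-0.02, 0.0215, 0], "aperture":1},
  {"xyz":[-0.02, 0.0215, 0], "aperture":1},
  {"xyz":[-0.02, 0.0215, 0], "aperture":1},
  {"xyz":[-0.02, 0.0215, 0], "aperture":1},
  {"xyz":[-0.02, 0.0215, 0], "aperture":1},
])

```text
time_s: 1.68
tool_pos: [420.6, 386.1, 302.0]
ee_rot: [-3.141, 0.0, 1.465]
contact_force: [0.0, -0.6, -0.6]
width: 1.002
grasp_force: 0.0
```

Emit:
nudge_tcp([
  {"xyz":[-0.02, 0.0215, 0], "aperture":1},
  {"xyz":[-0.02, 0.0215, 0], "aperture":1},
  {"xyz":[-0.02, 0.0215, 0], "aperture":1},
  {"xyz":[-0.02, 0.0215, 0], "aperture":1},
  {"xyz":[-0.02, 0.0215, 0], "aperture":1},
  {"xyz":[-0.02, 0.0215, 0], "aperture":1},
  {"xyz":[-0.02, 0.0215, 0], "aperture":1},
  {"aperture":1},
])

```text
time_s: 2.35
tool_pos: [556.9, 227.5, 301.6]
ee_rot: [3.141, 0.002, 1.461]
contact_force: [-0.5, -0.9, 0.1]
width: 0.999
grasp_force: 0.0
```

Emit:
nudge_tcp([
  {"aperture":1},
  {"aperture":1},
])

```text
time_s: 2.52
tool_pos: [553.9, 231.8, 301.9]
ee_rot: [-3.14, -0.0, 1.463]
contact_force: [-0.1, 0.5, 1.4]
width: 1.002
grasp_force: 0.0
```

```bash
python3 - <<'E'
from h import *
o=robot.get_obs(); im=robot.read_camera("wrist")[:,:,::-1]; np.save("pics/w1.npy",np.r_[o["tool_pos"],o["ee_rot"]])
cv2.imwrite("pics/w1.png",im); togo((572,205,300))
E
```

```text
tool [553.7 232.3 302. ] rpy [-3.141 -0.     1.463] t 2.5667 move in tool axes [-25.2  21.2   2. ]
```

View pics/w1.png

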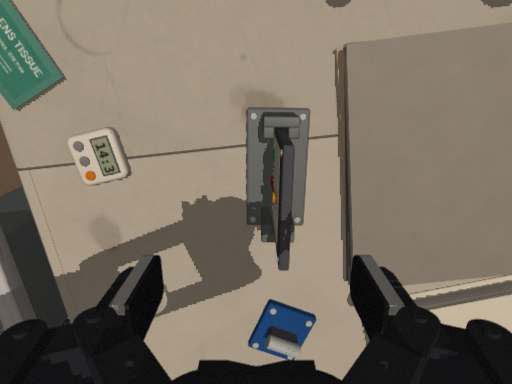

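The wrist view shows the gauge nearly edge-on, with its top edge running (284,135)–(284,268). The block plate is at about (283,330), with the stud at (284,342). Zooming in on the crop.

```bash
python3 - <<'E'
import cv2,numpy as np
im=cv2.imread("pics/w1.png")
a=cv2.resize(im[100:275,235:320],None,fx=3.4,fy=3.4,interpolation=2); b=cv2.resize(im[295:365,240:325],None,fx=5,fy=5,interpolation=2)
c=np.zeros((596,760,3),np.uint8); c[:a.shape[0],:a.shape[1]]=a; c[:b.shape[0],300:300+b.shape[1]]=b
cv2.imwrite("pics/crop2.png",c)
E
```

```text
(no output)
```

View pics/crop2.png

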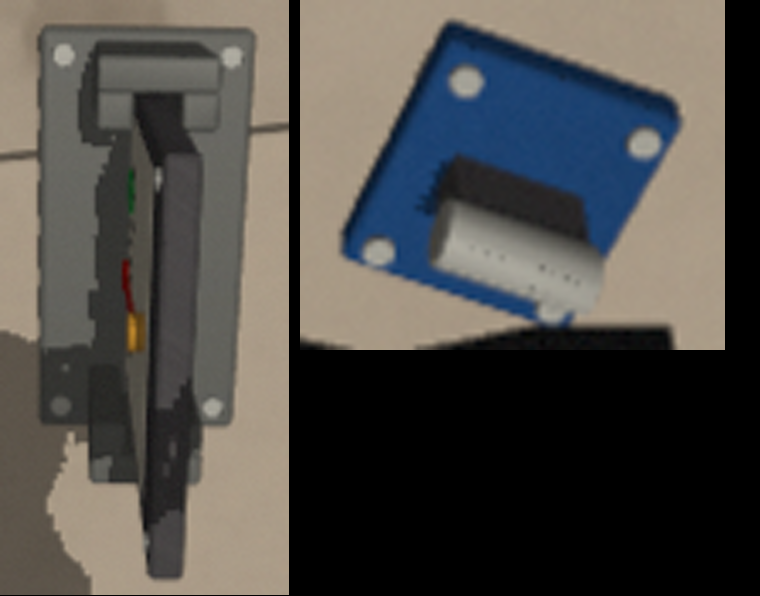

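Top face corners in crop 2: (167,155), (202,155), (150,577), (183,577). The plate bolts are at (466,82), (644,143), (378,252), (552,310), and a dotted line runs along the stud top.

```bash
python3 - <<'E'
from h import *
v=np.load("pics/w1.npy"); C=cam("wrist",dict(tool_pos=v[:3],ee_rot=v[3:]))
g=lambda x,y:(235+(x)/3.4,100+y/3.4); b=lambda x,y:(240+(x-300)/5,295+y/5)
P=[plane(C,g(*p),162) for p in[(167,155),(202,155),(150,577),(183,577)]]
print(np.round(P,1)); m=np.mean(P,0); d=(P[0]+P[1]-P[2]-P[3])/2; print("gauge",m,np.linalg.norm(d),"yaw",np.arctan2(-d[0],d[1]))
h=[plane(C,g(*p),12) for p in[(42,30),(255,35),(40,425),(235,425)]];print("holder",np.round(h,1),np.mean(h,0))
B=[plane(C,b(*p),14) for p in[(466,82),(644,143),(378,252),(552,310)]];print("plate",np.round(B,1),np.mean(B,0))
d=B[1]-B[0]+B[3]-B[2];e=B[0]-B[2]+B[1]-B[3];print("yaw",np.arctan2(d[1],d[0]),np.arctan2(-e[0],e[1]))
s=[plane(C,b(*p),50) for p in[(475,245),(575,280)]];print(s)
s=[plane(C,b(*p),40) for p in[(435,262),(455,200),(585,312),(605,258)]];print("bar",np.mean(s,0))
# height check of gauge top vs side view
D=cam("side");q=lambda x,y:(200+x/4.8,150+y/4.8)
print(tri([ray(C,g(202,155)),ray(D,q(93,242))]),tri([ray(C,g(167,155)),ray(D,q(107,250))]),tri([ray(C,g(183,577)),ray(D,q(187,121))]))
print("stud h",tri([ray(C,b(*(525,262))),ray(D,q(287,75))]))
E
```

```text
[[580.2 260.5 162. ]
 [588.8 259.6 162. ]
 [565.9 143.  162. ]
 [575.  142.1 162. ]]
gauge [577.492046   201.28170988 162.        ] 118.30937401779418 yaw -0.1190011449170012
holder [[547.8 283.6  12. ]
 [625.5 273.4  12. ]
 [528.5 126.6  12. ]
 [608.5 118.   12. ]] [577.57589242 200.39415857  12.        ]
plate [[ 552.1  -20.2   14. ]
 [ 605.1  -48.6   14. ]
 [ 518.2  -81.8   14. ]
 [ 571.7 -111.    14. ]] [561.77371174 -65.4093042   14.        ]
yaw -0.49647083374427564 -0.49691069270226507
[array([550.44506295, -48.63208767,  50.        ]), array([578.49695341, -64.46064711,  50.        ])]
bar [563.20306591 -64.39788126  40.        ]
(array([586.722357  , 257.96040571, 158.5509186 ]), [np.float64(2.5678311945953314), np.float64(2.567831194595405)]) (array([578.59313388, 258.20565092, 154.60561039]), [np.float64(2.300895356530029), np.float64(2.3008953565298635)]) (array([573.16067753, 129.55298687, 145.43468827]), [np.float64(3.2519727650309727), np.float64(3.2519727650309997)])
stud h (array([563.48598941, -74.52608744,  33.03127972]), [np.float64(1.7396363823866505), np.float64(1.7396363823866554)])
```

Gauge centre ≈ (577,201) at yaw −0.12, and block ≈ (562,−65) at yaw −0.50. The side view disagrees by several mm, so I'll take a second wrist viewpoint for height and position checks.

In the tool's units: -26 mm / 1000 = -0.026.

Emit:
nudge_tcp([
  {"xyz":[-0.026, 0, 0], "aperture":1},
  {"xyz":[-0.026, 0, 0], "aperture":1},
  {"xyz":[-0.026, 0, 0], "aperture":1},
  {"xyz":[-0.026, 0, 0], "aperture":1},
  {"aperture":1},
  {"aperture":1},
  {"aperture":1},
  {"aperture":1},
])

```text
time_s: 3.23
tool_pos: [542.7, 129.7, 302.4]
ee_rot: [3.141, -0.001, 1.463]
contact_force: [1.5, -0.2, 0.1]
width: 1.002
grasp_force: 0.0
```

```bash
python3 - <<'E'
from h import *
o=robot.get_obs(); im=robot.read_camera("wrist")[:,:,::-1]; np.save("pics/w2.npy",np.r_[o["tool_pos"],o["ee_rot"]])
cv2.imwrite("pics/w2.png",im); togo((572,205,300))
C=cam("wrist",o); p=proj(C,(577,201,162)); q=proj(C,(562,-65,14)); print(p,q)
a=im[max(0,int(p[1])-80):,:][:170,int(p[0])-40:int(p[0])+45]; v0=max(0,int(p[1])-80)
b=im[int(q[1])-45:int(q[1])+40,int(q[0])-45:int(q[0])+45]
print("a off",int(p[0])-40,v0,"b off",int(q[0])-45,int(q[1])-45)
c=np.zeros((596,760,3),np.uint8); a=cv2.resize(a,None,fx=3.4,fy=3.4,interpolation=2); b=cv2.resize(b,None,fx=5,fy=5,interpolation=2)
c[:a.shape[0],:a.shape[1]]=a; c[:b.shape[0],300:300+b.shape[1]]=b; cv2.imwrite("pics/crop3.png",c)
E
```

```text
tool [542.7 129.7 302.3] rpy [-3.142 -0.     1.463] t 3.2833 move in tool axes [78.  21.   2.3]
[289.51501074  91.47970958] [283.5517187  277.80871748]
a off 249 11 b off 238 232
```

View pics/crop3.png

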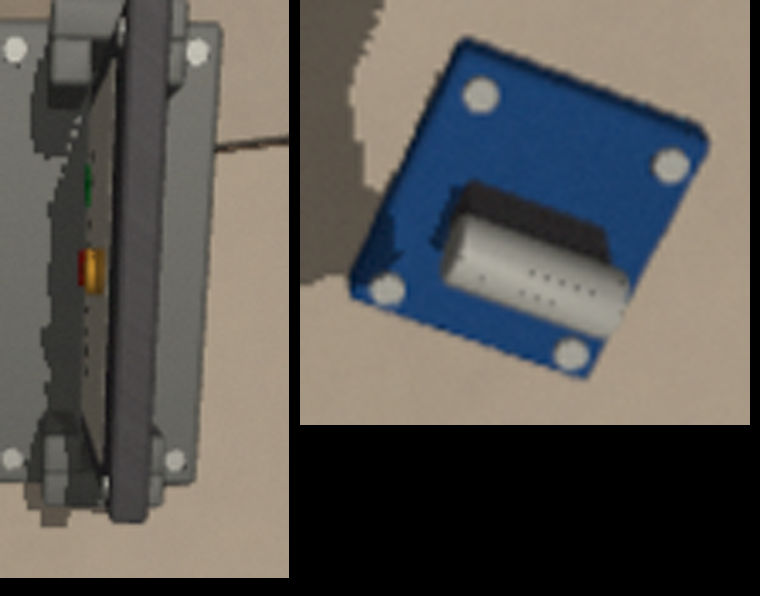

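Gauge near corners in crop 3: (110,520), (146,522). Bolts: (481,96), (671,165), (386,289), (571,353). Bar ends: left (443,275)/(468,213), right (607,337)/(630,275).

```bash
python3 - <<'E'
from h import *
f=lambda n:(lambda v:cam("wrist",dict(tool_pos=v[:3],ee_rot=v[3:])))(np.load(n))
C=f("pics/w1.npy");E=f("pics/w2.npy")
g=lambda x,y:(235+(x)/3.4,100+y/3.4); b=lambda x,y:(240+(x-300)/5,295+y/5)
g2=lambda x,y:(249+x/3.4,11+y/3.4); b2=lambda x,y:(238+(x-300)/5,232+y/5)
for p,q in[((150,577),(110,520)),((183,577),(146,522))]: print("gauge near",tri([ray(C,g(*p)),ray(E,g2(*q))])[0].round(1),plane(E,g2(*q),162).round(1))
B1=[(466,82),(644,143),(378,252),(552,310)];B2=[(481,96),(671,165),(386,289),(571,353)]
for p,q in zip(B1,B2): print("bolt",tri([ray(C,b(*p)),ray(E,b2(*q))])[0].round(1))
B=[plane(E,b2(*p),14) for p in B2]
d=B[1]-B[0]+B[3]-B[2];e=B[0]-B[2]+B[1]-B[3];print(np.mean(B,0),"yaw",np.arctan2(d[1],d[0]),np.arctan2(-e[0],e[1]),np.linalg.norm(d)/2,np.linalg.norm(e)/2)
S1=[(435,262),(455,200),(585,312),(605,258)];S2=[(443,275),(468,213),(607,337),(630,275)]
print("bar2",np.mean([plane(E,b2(*p),40) for p in S2],0),"tri",tri([ray(C,b(*np.mean(S1,0))),ray(E,b2(*np.mean(S2,0)))])[0])
G=[plane(E,g2(*p),162) for p in[(110,520),(146,522),(127,0),(167,0)]];d=G[2]+G[3]-G[0]-G[1];print("yaw",np.arctan2(-d[0],d[1]))
togo((577,201,300),(np.pi,0,np.pi/2-.12))
E
```

```text
gauge near [565.8 142.8 161.6] [565.6 142.9 162. ]
gauge near [574.9 141.  160.2] [574.5 141.4 162. ]
bolt [552.2 -18.6  16. ]
bolt [604.9 -46.4  16.6]
bolt [518.4 -79.1  16.9]
bolt [ 571.4 -105.8   19.2]
[561.77790481 -64.61616385  14.        ] yaw -0.49085652739345614 -0.5042174300507336 60.37027668614842 70.28575268120483
bar2 [562.84451692 -63.28584094  40.        ] tri [562.854817   -60.49447512  43.88859917]
yaw -0.11434678531390857
tool [542.7 129.7 302.3] rpy [-3.142 -0.     1.463] t 3.2833 move in tool axes [74.6 26.4  2.3]
rotvec [-0.    -0.     0.012]
```

In the tool's units: 30 mm / 1000 = 0.03, 25 mm / 1000 = 0.025, -0.01 rad / 3.1416 = -0.0032.

Emit:
nudge_tcp([
  {"rotvec":[0, 0, -0.0032], "xyz":[0.025, 0.009, 0], "aperture":1},
  {"xyz":[0.025, 0.009, 0], "aperture":1},
  {"xyz":[0.025, 0.009, 0], "aperture":1},
  {"xyz":[0, 0, 0.03], "aperture":1},
  {"xyz":[0, 0, 0.03], "aperture":1},
  {"aperture":1},
  {"aperture":1},
  {"aperture":1},
])

```text
time_s: 3.95
tool_pos: [577.8, 200.6, 243.7]
ee_rot: [3.141, -0.0, 1.471]
contact_force: [0.1, -0.1, 0.1]
width: 1.003
grasp_force: 0.0
```

```bash
python3 -c "
from h import *
togo((577.2,201.5,145),(np.pi,0,np.pi/2-.117))"
```

```text
tool [577.8 200.6 243.7] rpy [ 3.141 -0.     1.471] t 3.95 move in tool axes [ 0.8 -0.8 98.7]
rotvec [ 0.001 -0.     0.018]
```

In the tool's units: 25 mm / 1000 = 0.025, 15 mm / 1000 = 0.015, 0.018 rad / 3.1416 = 0.0057.

Emit:
nudge_tcp([
  {"rotvec":[0, 0, 0.0057], "xyz":[0.0008, -0.0008, 0.025], "aperture":0.5},
  {"xyz":[0, 0, 0.025], "aperture":0.5},
  {"xyz":[0, 0, 0.025], "aperture":0.5},
  {"xyz":[0, 0, 0.015], "aperture":0.5},
  {"xyz":[0, 0, 0.008], "aperture":0.5},
  {"aperture":0.5},
  {"aperture":0.5},
  {"aperture":0.5},
])

```text
time_s: 4.62
tool_pos: [578.4, 201.3, 146.9]
ee_rot: [3.138, -0.001, 1.453]
contact_force: [-0.2, 0.2, 1.2]
width: 0.503
grasp_force: 0.0
```

```bash
python3 -c "
from h import *
togo((577.2,201.5,145),(np.pi,0,np.pi/2-.117))"
```

```text
tool [578.4 201.3 146.9] rpy [ 3.138e+00 -1.000e-03  1.453e+00] t 4.6167 move in tool axes [ 0.1 -1.2  1.9]
rotvec [ 0.004 -0.001 -0.001]
```

Emit:
nudge_tcp([
  {"aperture":0},
  {"aperture":0},
  {"aperture":0},
  {"aperture":0},
  {"aperture":0},
  {"aperture":0},
  {"aperture":0},
  {"aperture":0},
], squeeze=70)

```text
time_s: 5.28
tool_pos: [577.6, 201.2, 145.7]
ee_rot: [3.139, -0.001, 1.453]
contact_force: [-0.0, 0.3, 5.7]
width: 0.104
grasp_force: 69.6
```

In the tool's units: -15 mm / 1000 = -0.015, -10 mm / 1000 = -0.01.

Emit:
nudge_tcp([
  {"xyz":[0, 0, -0.005], "aperture":0},
  {"xyz":[0, 0, -0.01], "aperture":0},
  {"xyz":[0, 0, -0.015], "aperture":0},
  {"xyz":[0, 0, -0.015], "aperture":0},
  {"xyz":[0, 0, -0.015], "aperture":0},
  {"xyz":[0, 0, -0.015], "aperture":0},
  {"xyz":[0, 0, -0.015], "aperture":0},
  {"xyz":[0, 0, -0.01], "aperture":0},
])

```text
time_s: 5.95
tool_pos: [577.0, 201.0, 246.2]
ee_rot: [3.14, -0.0, 1.453]
contact_force: [-0.2, 1.1, -2.0]
width: 0.106
grasp_force: 68.5
```

Emit:
nudge_tcp([
  {"aperture":0},
  {"aperture":0},
  {"aperture":0},
])

```text
time_s: 6.2
tool_pos: [576.1, 200.9, 243.2]
ee_rot: [-3.14, 0.001, 1.453]
contact_force: [0.2, -0.1, -2.0]
width: 0.105
grasp_force: 68.6
```

```bash
python3 - <<'E'
from h import *
for n in ("scene","side"): cv2.imwrite(f"pics/{n}1.png",robot.read_camera(n)[:,:,::-1])
a=cv2.resize(cv2.imread("pics/side1.png")[120:260,170:290],None,fx=3.3,fy=3.3,interpolation=2)
b=cv2.resize(cv2.imread("pics/scene1.png")[110:250,230:330],None,fx=3.3,fy=3.3,interpolation=2)
cv2.imwrite("pics/crop4.png",np.hstack([a,b]))
togo((562.3,-64.5,145+42+60),(np.pi,0,np.pi/2-.497))
E
```

```text
tool [576.  200.8 242.7] rpy [-3.139e+00  1.000e-03  1.453e+00] t 6.3 move in tool axes [-265.1   17.6   -4.1]
rotvec [-0.002  0.001  0.379]
```

View pics/crop4.png

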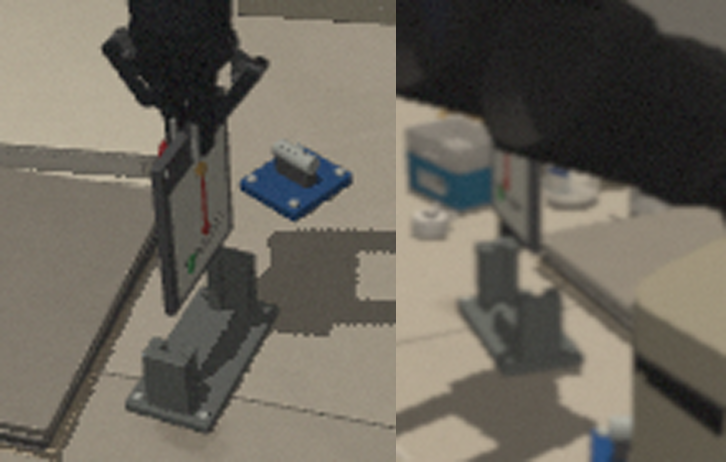

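The gauge hangs straight in the gripper, clear of the holder, with the pointer swinging freely. Carrying it over the block.

In the tool's units: -40 mm / 1000 = -0.04, -35 mm / 1000 = -0.035.

Emit:
nudge_tcp([
  {"xyz":[-0.015, 0.001, -0.001], "aperture":0},
  {"xyz":[-0.03, 0.002, -0.001], "aperture":0},
  {"xyz":[-0.04, 0.003, -0.001], "aperture":0},
  {"xyz":[-0.04, 0.003, -0.001], "aperture":0},
  {"xyz":[-0.04, 0.003, 0], "aperture":0},
  {"xyz":[-0.04, 0.003, 0], "aperture":0},
  {"xyz":[-0.035, 0.0015, 0], "aperture":0},
  {"xyz":[-0.018, 0.001, 0], "aperture":0},
])

```text
time_s: 6.97
tool_pos: [562.6, -61.8, 247.7]
ee_rot: [-3.14, 0.002, 1.45]
contact_force: [-0.6, 0.2, -1.3]
width: 0.104
grasp_force: 68.5
```

Emit:
nudge_tcp([
  {"rotvec":[0, 0, 0.0255], "xyz":[-0.007, 0, 0], "aperture":0},
  {"rotvec":[0, 0, 0.0318], "aperture":0},
  {"rotvec":[0, 0, 0.0318], "aperture":0},
  {"rotvec":[0, 0, 0.0318], "aperture":0},
  {"aperture":0},
  {"aperture":0},
  {"aperture":0},
  {"aperture":0},
])

```text
time_s: 7.63
tool_pos: [562.8, -64.3, 248.1]
ee_rot: [-3.141, 0.0, 1.075]
contact_force: [0.0, -0.9, -1.6]
width: 0.103
grasp_force: 68.5
```

```bash
python3 - <<'E'
from h import *
togo((562.3,-64.5,133.7+50+60),(np.pi,0,np.pi/2-.497))
D=cam("side");print(plane(D,(275,125),0),plane(D,(320,110),0))
E
```

```text
tool [562.8 -64.3 248.1] rpy [-3.141  0.     1.075] t 7.6333 move in tool axes [-0.4 -0.3  4.4]
rotvec [-0.     0.     0.001]
[ 583.35983593 -402.16497324    0.        ] [ 422.27704779 -569.98747566    0.        ]
```

In the tool's units: 15 mm / 1000 = 0.015, 10 mm / 1000 = 0.01.

Emit:
nudge_tcp([
  {"xyz":[-0.0004, -0.0003, 0.015], "aperture":0},
  {"xyz":[0, 0, 0.015], "aperture":0},
  {"xyz":[0, 0, 0.015], "aperture":0},
  {"xyz":[0, 0, 0.01], "aperture":0},
  {"aperture":0},
  {"aperture":0},
  {"aperture":0},
  {"aperture":0},
])

```text
time_s: 8.3
tool_pos: [563.3, -64.6, 194.6]
ee_rot: [3.14, -0.0, 1.073]
contact_force: [0.4, -0.6, -2.1]
width: 0.103
grasp_force: 68.4
```

```bash
python3 - <<'E'
from h import *
o=robot.get_obs();print(o["contact_force"],o["tool_pos"])
im=robot.read_camera("side")[:,:,::-1];cv2.imwrite("pics/side2.png",im)
w=robot.read_camera("wrist")[:,:,::-1];cv2.imwrite("pics/w3.png",w)
a=cv2.resize(im[110:200,205:305],None,fx=4,fy=4,interpolation=2); b=cv2.resize(w,(400,300))
c=np.zeros((360,800,3),np.uint8);c[:,:400]=a;c[:300,400:]=b;cv2.imwrite("pics/crop5.png",c)
E
```

```text
[ 0.43804205 -0.62240738 -2.10741642] [563.26052479 -64.61949545 194.61426578]
```

View pics/crop5.png

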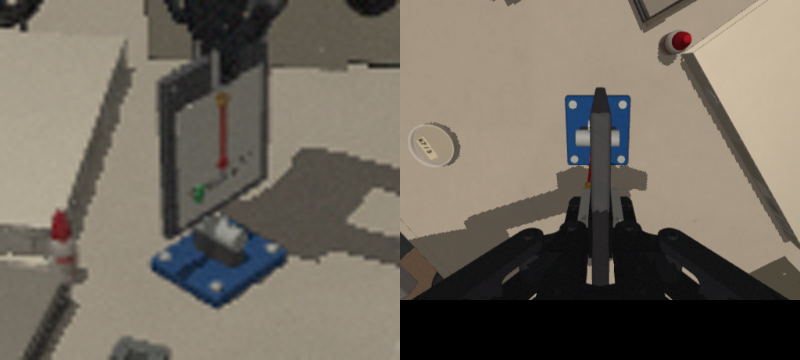

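Left (side view): the gauge sits upright just above the stud, with the pivot at crop (221,98), tip at (222,163), and the green mark at (199,192). Right (wrist view): the gauge is centred over the stud and square across it. Now measuring the mark angle and the centring.

```bash
cat >> h.py <<'E'
def angles(im,o,bottom=133.7):
    """pointer/mark angle on gauge face from a side picture (RGB)"""
    D=cam("side"); R=Ro.from_euler("xyz",o["ee_rot"]).as_matrix(); gx=R[:,1]; gy=R[:,0]; gz=-R[:,2]
    org=o["tool_pos"]-bottom*gz; f=org-gx*6
    hsv=cv2.cvtColor(np.ascontiguousarray(im),cv2.COLOR_RGB2HSV).astype(int); H,S,V=hsv[...,0],hsv[...,1],hsv[...,2]
    def uv(mask):
        roi=np.zeros(mask.shape,bool); c=proj(D,org+gz*75); roi[int(c[1])-45:int(c[1])+45,int(c[0])-28:int(c[0])+28]=1
        v,u=np.nonzero(mask&roi); out=[]
        for a,b in zip(u,v):
            oo,d=ray(D,(a,b)); p=oo+d*(((f-oo)@gx)/(d@gx))-org; out.append((p@gy,p@gz))
        return np.array(out)
    red=uv(((H<7)|(H>172))&(S>130)&(V>60)); gre=uv((H>45)&(H<85)&(S>90)); ora=uv((H>12)&(H<24)&(S>130)&(V>80))
    red=red[(red[:,1]>25)&(red[:,1]<120)&(abs(red[:,0])<50)]; gre=gre[(abs(gre[:,0])<60)&(gre[:,1]>5)]
    piv=ora.mean(0); 
    lin=np.polyfit(red[:,1],red[:,0],1); g=gre.mean(0)
    print("n",len(red),len(gre),len(ora),"pivot",piv.round(1),"red z range",red[:,1].min().round(1),red[:,1].max().round(1),"green",g.round(1))
    m=np.arctan2(g[0]-piv[0],piv[1]-g[1]); lo=red[red[:,1]<60].mean(0)
    print("pointer(fit) %.3f (low half) %.3f  mark %.3f r %.1f"%(-np.arctan(lin[0]),np.arctan2(lo[0]-piv[0],piv[1]-lo[1]),m,np.hypot(*(g-piv))))
E
python3 - <<'E'
from h import *
o=robot.get_obs(); im=cv2.imread("pics/side2.png")[:,:,::-1]; angles(im,o)
D=cam("side"); R=Ro.from_euler("xyz",o["ee_rot"]).as_matrix(); b=o["tool_pos"]+R[:,2]*133.7
for y in(60,0,-60): q=proj(D,b-R[:,1]*5+R[:,0]*y); print("bottom edge pred crop px",(q-[205,110])*4)
for x in(-25,25): q=proj(D,np.array((562.3,-64.5,50))+x*R[:,1]);print("stud pred",(q-[205,110])*4)
E
```

```text
n 17 5 6 pivot [  0.7 108. ] red z range 43.8 97.9 green [26.4 30.6]
pointer(fit) -0.032 (low half) -0.044  mark 0.321 r 81.6
bottom edge pred crop px [168.84676845 238.89256347]
bottom edge pred crop px [219.0262241  206.82622141]
bottom edge pred crop px [266.75759446 176.32428733]
stud pred [237.76169622 227.13273212]
stud pred [194.55318939 203.08381504]
```

In the tool's units: 4 mm / 1000 = 0.004, 3 mm / 1000 = 0.003.

Emit:
nudge_tcp([
  {"xyz":[0, 0, 0.004], "aperture":0},
  {"xyz":[0, 0, 0.003], "aperture":0},
  {"xyz":[0, 0, 0.001], "aperture":0},
  {"aperture":0},
  {"aperture":0},
  {"aperture":0},
])

```text
time_s: 8.9
tool_pos: [562.5, -64.5, 185.3]
ee_rot: [-3.142, 0.0, 1.073]
contact_force: [0.2, 0.1, -1.0]
width: 0.105
grasp_force: 68.5
```

Emit:
nudge_tcp([
  {"xyz":[0, 0, 0.001], "aperture":0},
  {"aperture":0},
  {"aperture":0},
  {"aperture":0},
])

```text
time_s: 9.23
tool_pos: [562.5, -64.4, 184.3]
ee_rot: [3.142, -0.0, 1.073]
contact_force: [0.2, 0.6, -1.2]
width: 0.107
grasp_force: 68.5
```

Emit:
nudge_tcp([
  {"xyz":[0, 0, 0.001], "aperture":0},
  {"aperture":0},
  {"aperture":0},
  {"aperture":0},
])

```text
time_s: 9.57
tool_pos: [562.7, -64.5, 183.6]
ee_rot: [3.141, -0.0, 1.073]
contact_force: [-0.1, -0.2, 0.3]
width: 0.104
grasp_force: 68.8
```

In the tool's units: 0.5 mm / 1000 = 0.0005.

Emit:
nudge_tcp([
  {"xyz":[0, 0, 0.0005], "aperture":0},
  {"aperture":0},
  {"aperture":0},
  {"aperture":0},
])

```text
time_s: 9.9
tool_pos: [562.8, -64.5, 183.5]
ee_rot: [3.141, -0.0, 1.073]
contact_force: [-0.8, 1.5, 4.6]
width: 0.101
grasp_force: 69.4
```

Emit:
nudge_tcp([
  {"xyz":[0, 0, 0.0005], "aperture":0},
  {"aperture":0},
  {"aperture":0},
  {"aperture":0},
])

```text
time_s: 10.23
tool_pos: [563.0, -64.6, 183.4]
ee_rot: [3.14, -0.0, 1.073]
contact_force: [-1.0, -0.6, 7.0]
width: 0.104
grasp_force: 69.9
```

Contact is at TCP z ≈ 183.5, with the stud top at 50 as expected. Now rocking about the stud axis.

In the tool's units: 4.3 mm / 1000 = 0.0043, 0.03 mm / 1000 = 0, -0.03 rad / 3.1416 = -0.0095.

Emit:
nudge_tcp([
  {"rotvec":[0, -0.0064, 0], "xyz":[0.0029, 0, -0.0003], "aperture":0},
  {"rotvec":[0, -0.0095, 0], "xyz":[0.0043, 0, 0.0001], "aperture":0},
  {"rotvec":[0, -0.0095, 0], "xyz":[0.0043, 0, 0.0001], "aperture":0},
  {"rotvec":[0, -0.0095, 0], "xyz":[0.0043, 0, 0.0001], "aperture":0},
  {"rotvec":[0, -0.0064, 0], "xyz":[0.0029, 0, 0], "aperture":0},
  {"aperture":0},
  {"aperture":0},
  {"aperture":0},
])

```text
time_s: 10.9
tool_pos: [571.6, -48.5, 182.5]
ee_rot: [3.14, 0.131, 1.073]
contact_force: [-1.8, -1.3, 8.2]
width: 0.101
grasp_force: 69.9
```

Emit:
nudge_tcp([
  {"rotvec":[0, -0.0064, 0], "xyz":[0.0029, 0, 0], "aperture":0},
  {"rotvec":[0, -0.0095, 0], "xyz":[0.0043, 0, 0.0001], "aperture":0},
  {"rotvec":[0, -0.0095, 0], "xyz":[0.0043, 0, 0.0001], "aperture":0},
  {"rotvec":[0, -0.0095, 0], "xyz":[0.0043, 0, 0.0001], "aperture":0},
  {"rotvec":[0, -0.0064, 0], "xyz":[0.0029, 0, 0], "aperture":0},
  {"aperture":0},
  {"aperture":0},
  {"aperture":0},
])

```text
time_s: 11.57
tool_pos: [580.4, -32.6, 179.3]
ee_rot: [3.14, 0.262, 1.073]
contact_force: [-1.4, 0.3, 9.3]
width: 0.104
grasp_force: 70.1
```

```bash
python3 - <<'E'
from h import *
o=robot.get_obs(); R=Ro.from_euler("xyz",o["ee_rot"]).as_matrix(); print("bottom mid",o["tool_pos"]+133.5*R[:,2],"axis",o["tool_pos"]+143.5*R[:,2],"lean",np.arctan2(R[:,2]@[0,0,1],0)*0+np.arccos(-R[2,2]), "gx",R[:,1])
E
```

```text
bottom mid [564.08850486 -62.97379662  50.30456747] axis [562.86608755 -65.25235791  40.64465782] lean 0.261547593874811 gx [ 0.87874705 -0.47728579  0.00137986]
```

In the tool's units: 2.87 mm / 1000 = 0.0029, 2.15 mm / 1000 = 0.0022, -0.02 rad / 3.1416 = -0.0064.

Emit:
nudge_tcp([
  {"rotvec":[0, -0.0064, 0], "xyz":[0.0029, 0, -0.0002], "aperture":0},
  {"rotvec":[0, -0.0064, 0], "xyz":[0.0029, 0, 0], "aperture":0},
  {"rotvec":[0, -0.0048, 0], "xyz":[0.0022, 0, 0], "aperture":0},
  {"aperture":0},
  {"aperture":0},
  {"aperture":0},
  {"aperture":0},
  {"aperture":0},
])

```text
time_s: 12.23
tool_pos: [584.0, -25.9, 177.2]
ee_rot: [3.14, 0.316, 1.072]
contact_force: [-1.0, -0.2, 8.9]
width: 0.103
grasp_force: 70.1
```

Emit:
nudge_tcp([
  {"aperture":0},
  {"aperture":0},
  {"aperture":0},
  {"aperture":0},
  {"aperture":0},
  {"aperture":0},
  {"aperture":0},
  {"aperture":0},
])

```text
time_s: 12.9
tool_pos: [583.9, -25.9, 177.2]
ee_rot: [3.14, 0.316, 1.072]
contact_force: [-1.5, -1.0, 9.0]
width: 0.106
grasp_force: 70.1
```

```bash
python3 - <<'E'
from h import *
o=robot.get_obs(); ims=[robot.read_camera("side").astype(float) for _ in range(6)]; im=np.mean(ims,0).astype(np.uint8)
angles(im,o,133.5)
cv2.imwrite("pics/side3.png",im[:,:,::-1]); c=proj(cam("side"),o["tool_pos"]-[0,0,60]); u,v=int(c[0]),int(c[1]); print("off",u-28,v-32)
cv2.imwrite("pics/crop6.png",cv2.resize(im[v-32:v+35,u-28:u+32,::-1],None,fx=8.5,fy=8.5,interpolation=2))
w=robot.read_camera("scene");cv2.imwrite("pics/scene3.png",w[:,:,::-1])
E
```

```text
n 8 4 5 pivot [ -1.2 107. ] red z range 43.9 80.7 green [24.3 26.8]
pointer(fit) 0.369 (low half) 0.310  mark 0.308 r 84.2
off 221 120
```

View pics/crop6.png

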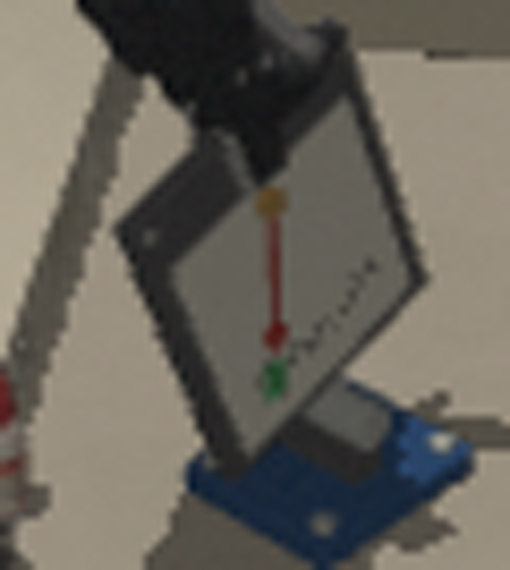

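The pointer hangs from (272,202) to its tip at (276,335), with the mark at (276,378), so it's nearly on the mark. I'll refine with weighted centroids and see how sensitive the result is to depth.

```bash
cat > m.py <<'E'
from h import *
def meas(im,o,roi):
    D=cam("side"); R=Ro.from_euler("xyz",o["ee_rot"]).as_matrix(); gx,gy,gz=R[:,1],R[:,0],-R[:,2]; org=o["tool_pos"]-133.5*gz
    u0,v0,u1,v1=roi; f=im[v0:v1,u0:u1].astype(float); r,g,b=f[...,0],f[...,1],f[...,2]
    vv,uu=np.mgrid[v0:v1,u0:u1]
    def onf(uv,off):
        oo,d=ray(D,uv); F=org-gx*off; p=oo+d*(((F-oo)@gx)/(d@gx))-org; return np.array((p@gy,p@gz))
    wg=np.clip(g-np.maximum(r,b)-8,0,None); wo=np.clip(np.minimum(r,g)-b-60,0,None)
    wr=np.clip(r-g-35,0,None)*(abs(g-b)<30)
    pg=onf(proj(D,org-gx*6+gz*(110-83*np.cos(.31))+gy*83*np.sin(.31)),6)
    cu=lambda w:np.array([(w*uu).sum(),(w*vv).sum()])/w.sum()
    G,O=cu(wg),cu(wo); L=[((wr[i]*uu[i]).sum()/wr[i].sum(),vv[i,0]) for i in range(len(wr)) if wr[i].sum()>40]
    L=np.array(L); L=L[(L[:,1]>O[1]+1)&(L[:,1]<G[1])]
    k=np.polyfit(L[:,1],L[:,0],1); print("px green",G.round(2),"pivot",O.round(2),"pointer line at green row",np.polyval(k,G[1]).round(2),"npts",len(L),"line at pivot",np.polyval(k,O[1]).round(2))
    for offm,offp in((5,5),(5.5,8),(6,10)):
        m=onf(G,offm); P=onf(O,offp); t=onf((np.polyval(k,G[1]),G[1]),offp)
        print(offm,offp,"green",m.round(1),"pivot",P.round(1),"mark(nominal pivot) %.3f mark(meas pivot) %.3f ptr %.3f"%(np.arctan2(m[0],110-m[1]),np.arctan2(m[0]-P[0],P[1]-m[1]),np.arctan2(t[0]-P[0],P[1]-t[1])))
E
python3 - <<'E'
from m import *
o=robot.get_obs(); meas(cv2.imread("pics/side3.png")[:,:,::-1],o,(238,140,268,170))
o["tool_pos"]=np.array([563.26,-64.62,194.6]);o["ee_rot"]=np.array([3.1405,0,1.073])
meas(cv2.imread("pics/side2.png")[:,:,::-1],o,(248,130,268,165))
E
```

```text
m.py:11: RuntimeWarning: invalid value encountered in divide
  cu=lambda w:np.array([(w*uu).sum(),(w*vv).sum()])/w.sum()
Traceback (most recent call last):
  File "m.py", line 13, in meas
    L=np.array(L); L=L[(L[:,1]>O[1]+1)&(L[:,1]<G[1])]
                        ~^^^^^
IndexError: too many indices for array: array is 1-dimensional, but 2 were indexed
```

```bash
sed -i 's/np.maximum(r,b)-8/np.maximum(r,b)-5/; s/-b-60/-b-35/; s/r-g-35/r-g-20/' m.py; python3 - <<'E'
from m import *
o=robot.get_obs(); im=cv2.imread("pics/side3.png")[:,:,::-1]
print(im[142:148,250:256].tolist()[2]); print(im[155,250:257].tolist()); print(im[164,250:257].tolist())
f=im[140:170,238:268].astype(int); print((f[...,1]-np.maximum(f[...,0],f[...,2])).max(),(np.minimum(f[...,0],f[...,1])-f[...,2]).max())
meas(im,o,(238,140,268,170))
o["tool_pos"]=np.array([563.26,-64.62,194.6]);o["ee_rot"]=np.array([3.1405,0,1.073])
meas(cv2.imread("pics/side2.png")[:,:,::-1],o,(248,130,268,165))
E
```

```text
[[99, 95, 86], [89, 73, 49], [85, 65, 36], [84, 66, 39], [89, 76, 56], [99, 97, 88]]
[[101, 97, 90], [100, 98, 89], [97, 90, 82], [82, 45, 41], [100, 98, 89], [101, 98, 90], [99, 97, 88]]
[[97, 95, 87], [78, 80, 71], [61, 83, 61], [31, 69, 39], [58, 78, 58], [100, 98, 90], [100, 97, 89]]
30 30m.py:11: RuntimeWarning: invalid value encountered in divide
  cu=lambda w:np.array([(w*uu).sum(),(w*vv).sum()])/w.sum()
Traceback (most recent call last):
  File "m.py", line 14, in meas
    k=np.polyfit(L[:,1],L[:,0],1); print("px green",G.round(2),"pivot",O.round(2),"pointer line at green row",np.polyval(k,G[1]).round(2),"npts",len(L),"line at pivot",np.polyval(k,O[1]).round(2))
TypeError: expected non-empty vector for x
```

```bash
sed -i 's/np.maximum(r,b)-5/np.maximum(r,b)-2/; s/-b-35/-b-13/; s/r-g-20/r-g-6/; s/abs(g-b)<30/abs(g-b)<13/; s/sum()>40/sum()>8/' m.py; python3 - <<'E'
from m import *
o=robot.get_obs(); meas(cv2.imread("pics/side3.png")[:,:,::-1],o,(245,141,264,168))
o["tool_pos"]=np.array([563.26,-64.62,194.6]);o["ee_rot"]=np.array([3.1405,0,1.073])
meas(cv2.imread("pics/side2.png")[:,:,::-1],o,(250,130,268,165))
E
```

```text
px green [252.96 164.16] pivot [253.07 144.61] pointer line at green row 253.11 npts 16 line at pivot 252.62
5 5 green [23.4 27. ] pivot [-2.5 98.5] mark(nominal pivot) 0.275 mark(meas pivot) 0.347 ptr 0.338
5.5 8 green [23.7 27.7] pivot [ -0.5 102.2] mark(nominal pivot) 0.281 mark(meas pivot) 0.314 ptr 0.338
6 10 green [24.  28.4] pivot [  0.9 104.7] mark(nominal pivot) 0.286 mark(meas pivot) 0.295 ptr 0.338
px green [254.45 157.66] pivot [260.51 136.53] pointer line at green row 260.18 npts 15 line at pivot 260.36
5 5 green [25.1 29.6] pivot [-4.4 97.1] mark(nominal pivot) 0.302 mark(meas pivot) 0.412 ptr 0.027
5.5 8 green [25.6 30.1] pivot [-1.2 99.9] mark(nominal pivot) 0.310 mark(meas pivot) 0.366 ptr 0.027
6 10 green [26.1 30.6] pivot [  0.9 101.8] mark(nominal pivot) 0.317 mark(meas pivot) 0.340 ptr 0.027
```

```bash
cat > d.py <<'E'
from h import *
def mark(im,pos,rpy,off=5.0):
    D=cam("side"); R=Ro.from_euler("xyz",rpy).as_matrix(); gx,gy,gz=R[:,1],R[:,0],-R[:,2]; org=np.array(pos)-133.5*gz
    c=proj(D,org+gz*75); s=4; u0,v0=int(c[0])-35,int(c[1])-40
    f=cv2.resize(np.ascontiguousarray(im[v0:v0+80,u0:u0+70]),None,fx=s,fy=s,interpolation=cv2.INTER_CUBIC).astype(float)
    vv,uu=np.nonzero(np.ones(f.shape[:2])); U=u0+(uu+.5)/s-.5; V=v0+(vv+.5)/s-.5
    K,Rc,t=D; d=np.c_[U,V,np.ones(len(U))]@np.linalg.inv(K).T@Rc; o0=-Rc.T@t
    lam=((org-gx*off-o0)@gx)/(d@gx); p=o0+d*lam[:,None]-org; q=np.c_[p@gy,p@gz]
    px=f.reshape(-1,3); r,g,b=px.T; br=px.mean(1)
    inside=(abs(q[:,0])<52)&(q[:,1]>10)&(q[:,1]<112)
    hi=np.percentile(br[inside],70); dark=np.percentile(br[(abs(q[:,0])<58)&(q[:,1]>2)&(q[:,1]<148)],3); th=(hi+dark)/2
    E=[[],[]]
    for z in np.arange(45,96,2.):      # dial side edges at heights along the gauge
        for i,sg in enumerate((1,-1)):
            k=(abs(q[:,1]-z)<1.2)&(q[:,0]*sg>35)&(q[:,0]*sg<60); x=q[k,0]*sg; y=br[k]; j=np.argsort(x); x,y=x[j],y[j]
            y=np.convolve(y,np.ones(5)/5,"same")[3:-3]; x=x[3:-3]; h=np.nonzero(y<th)[0]
            if len(h) and h[0]>0: E[i].append((z,sg*x[h[0]]))
    L=[np.polyfit(*np.array(e).T,1) for e in E]; mid=(L[0]+L[1])/2
    w=np.clip(g-np.maximum(r,b)-4,0,None)*((abs(q[:,0]-24)<20)&(q[:,1]>12)&(q[:,1]<50)); G=(w[:,None]*q).sum(0)/w.sum()
    y=G[0]-np.polyval(mid,G[1]); a=np.arcsin(y*np.cos(mid[0])/83)
    print("edges at 70:",np.polyval(L[0],70).round(1),np.polyval(L[1],70).round(1),"n",len(E[0]),len(E[1]),"slopes",L[0][0].round(3),L[1][0].round(3),"green",G.round(1),"mark angle %.3f"%a)
E
python3 - <<'E'
from d import *
L=lambda n:cv2.imread(f"pics/{n}.png")[:,:,::-1]
o=robot.get_obs()
mark(L("side0"),(577.3,201.3,145.5),(np.pi,0,1.453))
mark(L("side1"),(576,200.8,242.9),(np.pi,0,1.453))
mark(L("side2"),(563.26,-64.62,194.6),(np.pi,0,1.073))
mark(L("side3"),o["tool_pos"],o["ee_rot"]); print(o["ee_rot"],o["contact_force"])
E
```

```text
edges at 70: 50.4 -52.8 n 22 19 slopes 0.013 0.044 green [21.3 27.2] mark angle 0.290
edges at 70: 51.6 -50.7 n 26 3 slopes 0.002 -0.083 green [23.4 26.8] mark angle 0.258
edges at 70: 51.7 -51.7 n 26 26 slopes -0.002 -0.038 green [25.4 29.2] mark angle 0.300
edges at 70: 50.6 -52.1 n 26 26 slopes 0.018 0.035 green [23.6 27. ] mark angle 0.311
[3.14027752 0.31628746 1.07227896] [-1.0526499  -0.30473392  8.37534324]
```

Dial-symmetry estimates give a mark of about 0.29–0.31, and pointer against mark (corrected for its protrusion) gives about 0.285. I'll aim for a lean of ≈0.297 and ease the pressure.

The rows are not in the units I measure in: shifts go in shares of 1 m and turns go in shares of 180 degrees. I convert before sending: -1.43 mm / 1000 = -0.0014, -0.3 mm / 1000 = -0.0003, 0.01 rad / 3.1416 = 0.0032.

Emit:
nudge_tcp([
  {"rotvec":[0, 0.0032, 0], "xyz":[-0.0014, 0, -0.0003], "aperture":0},
  {"rotvec":[0, 0.0032, 0], "xyz":[-0.0014, 0, -0.0002], "aperture":0},
  {"aperture":0},
  {"aperture":0},
  {"aperture":0},
  {"aperture":0},
  {"aperture":0},
  {"aperture":0},
])

```text
time_s: 13.92
tool_pos: [582.7, -28.1, 178.0]
ee_rot: [3.141, 0.296, 1.073]
contact_force: [-0.5, -0.9, 6.7]
width: 0.105
grasp_force: 69.7
```

Emit:
nudge_tcp([
  {"aperture":0},
  {"aperture":0},
  {"aperture":0},
  {"aperture":0},
  {"aperture":0},
  {"aperture":0},
  {"aperture":0},
  {"aperture":0},
])

```text
time_s: 14.58
tool_pos: [582.7, -28.1, 177.9]
ee_rot: [3.141, 0.296, 1.073]
contact_force: [-0.9, -1.1, 5.5]
width: 0.105
grasp_force: 69.7
```

```bash
python3 - <<'E'
from d import *; from m import meas
o=robot.get_obs(); im=np.mean([robot.read_camera("side").astype(float) for _ in range(8)],0)
cv2.imwrite("pics/side4.png",im[:,:,::-1].round()); o=robot.get_obs()
mark(im,o["tool_pos"],o["ee_rot"]); meas(im,o,(245,141,264,168)); R=Ro.from_euler("xyz",o["ee_rot"]).as_matrix()
print(o["ee_rot"],o["contact_force"],"bottom",o["tool_pos"]+133.5*R[:,2])
E
```

```text
edges at 70: 50.7 -51.9 n 26 26 slopes 0.009 0.01 green [23.6 27.5] mark angle 0.300
px green [253.   163.94] pivot [253.53 144.4 ] pointer line at green row 253.37 npts 16 line at pivot 253.22
5 5 green [23.5 27.4] pivot [-2.5 97.8] mark(nominal pivot) 0.277 mark(meas pivot) 0.353 ptr 0.329
5.5 8 green [23.8 28. ] pivot [ -0.4 101.5] mark(nominal pivot) 0.283 mark(meas pivot) 0.318 ptr 0.329
6 10 green [24.2 28.7] pivot [  1.  103.9] mark(nominal pivot) 0.289 mark(meas pivot) 0.299 ptr 0.329
[3.14053734 0.29596304 1.07256839] [-0.74566937 -0.01575719  6.06691538] bottom [564.20179218 -62.37179766  50.27365909][ WARN:0@2.710] global loadsave.cpp:1063 imwrite_ Unsupported depth image for selected encoder is fallbacked to CV_8U.
```

```bash
python3 - <<'E'
from h import *
D=cam("side")
def go(pos,rpy,mid,line,rows,green):
    R=Ro.from_euler("xyz",rpy).as_matrix(); gx,gy,gz=R[:,1],R[:,0],-R[:,2]; org=np.array(pos)-133.5*gz+gy*mid
    for h in(0,1,2,3,4,5):
        piv=org+gz*110-gx*(5+h); q=[proj(D,piv+np.array([0,0,-s])) for s in(10,35,60)]
        print("h",h,"pred col-line",[round(float(a[0]-np.interp(a[1],rows,line)),2) for a in q])
    for a in(.26,.28,.30,.32):
        m=org-gx*5.5+gz*(110-83*np.cos(a))+gy*83*np.sin(a); print("a",a,(proj(D,m)-green).round(2))
print("side4");go((582.7,-28.1,177.9),(3.1405,.296,1.0725),-.6,(253.22,253.37),(144.4,163.94),(253,163.94))
print("side2");go((563.26,-64.62,194.6),(3.1405,0,1.073),0,(260.36,260.18),(136.53,157.66),(254.45,157.66))
E
```

```text
side4
h 0 pred col-line [-0.87, -0.77, -0.68]
h 1 pred col-line [-0.64, -0.55, -0.46]
h 2 pred col-line [-0.41, -0.32, -0.24]
h 3 pred col-line [-0.19, -0.1, -0.02]
h 4 pred col-line [0.04, 0.12, 0.21]
h 5 pred col-line [0.27, 0.35, 0.43]
a 0.26 [ 0.49 -0.94]
a 0.28 [ 0.14 -0.71]
a 0.3 [-0.21 -0.49]
a 0.32 [-0.56 -0.27]
side2
h 0 pred col-line [-0.8, -0.69, -0.58]
h 1 pred col-line [-0.57, -0.46, -0.36]
h 2 pred col-line [-0.34, -0.24, -0.13]
h 3 pred col-line [-0.11, -0.01, 0.09]
h 4 pred col-line [0.12, 0.22, 0.32]
h 5 pred col-line [0.35, 0.45, 0.54]
a 0.26 [ 0.9  -0.48]
a 0.28 [ 0.56 -0.38]
a 0.3 [ 0.22 -0.29]
a 0.32 [-0.11 -0.21]
```

In the tool's units: -0.2 mm / 1000 = -0.0002.

Emit:
nudge_tcp([
  {"xyz":[0, 0, -0.0002], "aperture":0},
  {"aperture":0},
  {"aperture":0},
  {"aperture":0},
  {"aperture":0},
  {"aperture":0},
  {"aperture":0},
  {"aperture":0},
])

```text
time_s: 15.65
tool_pos: [582.7, -28.0, 178.0]
ee_rot: [3.141, 0.296, 1.073]
contact_force: [-0.7, -1.2, 5.4]
width: 0.105
grasp_force: 69.6
```

Emit:
nudge_tcp([
  {"aperture":0},
  {"aperture":0},
  {"aperture":0},
  {"aperture":0},
  {"aperture":0},
  {"aperture":0},
  {"aperture":0},
  {"aperture":0},
])

```text
time_s: 16.32
tool_pos: [582.7, -28.0, 178.0]
ee_rot: [3.141, 0.296, 1.073]
contact_force: [-0.3, -1.4, 4.8]
width: 0.104
grasp_force: 69.6
```

The gauge is in light, steady contact, with the lean at 0.296 rad and the pointer at rest. Handing in.

```bash
python3 -c "
from workcell import robot
print(robot.sign_off())"
```

```text
the job is handed in; nothing more can be done
None
```

Handed in at about 16 s: the gauge is still gripped and rests lightly on the stud (about 7 N), leaning 0.296 rad, with the pointer on the green mark as best I could measure (mark at 0.285–0.313 rad); the result was not reported back, and I did not touch anything else or recheck the bystanders at the end.

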